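# Set out the pump parts on their holders

### The arm

A 6-joint arm with a two-finger parallel gripper is mounted at the origin on the work surface. World frame = base frame: x ahead of the robot, y to its left, z up, the work surface at z = 0. Lengths are in m, angles in rad, forces in N, time in s.
With the tool pointing down it reaches from about 0.275 to 0.75 m from the base axis. Payload 10.2 kg.
Tool frame: the origin (TCP) lies on the centre line of the jaws, within the pads' length; the fingertips stand 19 mm ahead of it and the grasp point (between the pads) is the TCP; z points along the fingers, y is the direction in which the jaws open and shut (so a half turn about z gives the same grasp; the last joint's range is limited). The gripper opens to 88 mm and grips with 3 to 60 N. Pads are 18 mm wide; open, the fingers measure 123 mm over their backs; the gripper's body (75 mm by 187 mm) begins 45 mm behind the grasp point.
Start: joints at [1.01, 0.313, 1.498, -0, 1.331, -0.223], TCP at [0.174, 0.495, 0.258] pointing down, gripper open.
Joint ranges: [-2.94, 2.94], [-0.97, 2.17], [0.19, 2.56], [-1.23, 4.37], [0.02, 3.11], [-2.88, 2.88]. Speed limits (rad/s): [2.39, 2.39, 3.01, 3.14, 3.14, 3.14].

### API

Orientations are given as [roll, pitch, yaw] about the fixed x, y, z axes, in that order (R = Rz(yaw) Ry(pitch) Rx(roll)).
In Python, from workcell import bot gives the robot as it stands.
- The arm moves only by the tool step_arm, never from a script. Its argument "plan" is a list of rows, each a list of 5 numbers: the shift along the world's x, y, z in m, then the turn about the world's z in rad, then the finger opening in m, from 0 to 0.0881. A call has 1 to 20 rows; each row is the pose to reach, as a shift and turn from the pose commanded when the call began; what a row does not reach only later rows make up. A row lasts 1/8 s, in which the tool goes at most 62.5 mm and 10.7 degrees, less where a joint would pass 70% of its speed; a pose out of reach is approached as far as the arm can. A call with a gripper value outside its range is refused whole. The fingers move at their own pace and stop on an object; "newtons" is the grip in N (left out, the last holds). Time passes only in rows, so rows that repeat a pose let the fingers close. It gives the time, the measured TCP pose, the force and the opening at its end, in the units of the state.
- bot.state(): the state, without advancing time (a new reading comes with each control period).
- bot.camera(name): name is "side" or "top" or "wrist"; returns a dict with "color" (420x560x3 uint8, red, green, blue), "fx", "fy", "cx", "cy" (pixels), "distortion" ([k1, k2, p1, p2, k3] as OpenCV has them; the pictures are not rectified), "rvec" (rotation vector, rad) and "tvec" (3), from world to camera coordinates, as OpenCV has them; the wrist camera has in their place "T_tool_cam" (4x4, takes a point from camera to tool coordinates, whose origin is the TCP and whose axes are the flange's). Camera axes: x right, y down, z forward; pixel columns grow to the right and rows downward; lengths in m; the calibration is good to about 2 mm. A picture is of the moment at which its call begins: read the wrist's pose just before it. There is no depth.
- bot.close_job(): hands the job in, once; it reports no verdict.
The state is a dict: "clock": time; "joint_pos": joint angles; "dq": joint speeds; "joint_efforts": joint torques, N m; "position": TCP position; "orientation": TCP orientation; "ft_force": force on the tool from outside, world axes, zero at the start; "ft_torque": the same for the moment, N m; "opening": finger opening in m.
Only numpy, scipy, OpenCV 4.12 (cv2) and the standard library are available. Lean on these libraries where they do the work, as an engineer would, in place of code of your own. Each camera call takes 0.05 s, during which the arm holds its last target. There are 200 camera calls.

### The job

Set out the pump's parts for assembly: put the wide bearing ring over the thick post and the narrow ring over the thin post, both lying flat on the foot of their stand, and stand the plunger barrel upright in the round tub. Pick up the two toothed rack bars together in one grasp and lay them as a pair, side by side, on the cradle: across both of its rests, between the lugs and centred along its length. Leave the bottle standing where it is.

Things in the scene. Friction and masses are not known exactly. Their poses are not given: they have to be found in the camera images.
- ring_wide_mid (a point): wide bearing ring, plain steel, lying flat and loose on the bench: outer diameter 58 mm, bore 42 mm, 18 mm high, 0.11 to 0.18 kg. The point is its centre, half-way up; z is the ring's axis. Goes over the thick post.
- ring_narrow_mid (a point): narrow bearing ring, plain steel, lying flat and loose on the bench: outer diameter 42 mm, bore 24 mm, 18 mm high, 0.07 to 0.12 kg. The point is its centre, half-way up; z is the ring's axis. Goes over the thin post.
- barrel_mid (a point): plunger barrel, plain steel, standing loose on the bench, 70 mm tall: a foot of 40 mm diameter and 25 mm height, above it a neck of 26 mm diameter and 45 mm height; 0.2 to 0.33 kg. The point is on its axis, half-way up (35 mm above its underside); z is its axis, up. Goes upright into the tub.
- bar_a_mid (a point): first of two like rack bars: plain steel, square section 14 x 14 mm, 100 mm long, fine teeth on top, 0.11 kg, lying loose on the bench beside the other, parallel to it with a gap of about 2 mm (pair about 30 mm wide). The point is its centre, half-way up; x runs along the bar, y across it towards the other bar, z up.
- bar_b_mid (a point): second rack bar, the same as the first, lying about 16 mm from it (centre to centre) on its +y side. The point is its centre, half-way up; x runs along the bar, z up.
- stand_thick: fixed stand with the thick post: round wooden foot of 72 mm diameter and 10 mm height, in its middle an upright steel post of 26 mm diameter whose tapered top is 40 mm above the bench. Origin: on the post's axis at bench level; z up. A ring lying on the foot has its centre 19 mm above the bench.
- stand_thin: fixed stand with the thin post: same wooden foot (72 mm diameter, 10 mm high), steel post of 9 mm diameter, top 40 mm above the bench. Origin: on the post's axis at bench level; z up.
- tub: fixed low round tub of blue plastic, open at the top: outer diameter 68 mm at the bottom and 72 mm at the rim, 34 mm high, wall 4 mm, inner floor 4 mm above the bench, about 60 mm free width at the floor. Origin: centre of its underside; z up.
- cradle: fixed wooden cradle: base plate 96 (x) x 76 (y) x 6 mm with two cross rests, each 12 mm thick, at x = -32 and +32 mm, their tops 22 mm above the bench; at both ends of each rest a lug rises to 34 mm, leaving 46 mm free between the lugs (y = -23 to +23 mm). The bars lie along x across both rests; the space between the rests is open for fingers. Origin: centre of the underside; x along the bars, z up.
- bottle_mid (a point): white plastic bottle with a red cap and paper label, standing loose, full: diameter 52 mm, 130 mm tall. Not to be moved. The point is on its axis, 65 mm above its underside.
Not all that is in view belongs to the job. Leave any brown or red look-alike of the part that bears bar_b_mid alone.

How it is judged:
On the way:
1. both rack bars are in the air together, side by side in one grasp (height (world z) of each of bar_a_mid, bar_b_mid above 0.05 m and distance between bar_a_mid and bar_b_mid below 0.03 m), for 0.2 s.
At the end, for the whole second after the job is handed in: Rings flat on their feet (within 12 mm of the post's axis, tilt < 0.12 rad); barrel on the tub's floor, within 15 mm, tilt < 0.12; both bars on both rests, within 16 mm along and 20 mm across, 0.2 rad, centres < 30 mm apart; bottle upright within 30 mm of its start; all released, at rest (horizontal distance between ring_wide_mid and stand_thick below 0.012 m and z of ring_wide_mid in the frame of stand_thick between 0.015 and 0.023 m and angle between each of ring_wide_mid, ring_narrow_mid, barrel_mid's own z axis and vertical below 0.12 rad and horizontal distance between ring_narrow_mid and stand_thin below 0.012 m and z of ring_narrow_mid in the frame of stand_thin between 0.015 and 0.023 m and horizontal distance between barrel_mid and tub below 0.015 m and z of barrel_mid in the frame of tub between 0.034 and 0.044 m and x of bar_a_mid in the frame of cradle between -0.016 and 0.016 m and y of bar_a_mid in the frame of cradle between -0.02 and 0.02 m and z of bar_a_mid in the frame of cradle between 0.024 and 0.033 m and angle between the x axis of each of bar_a_mid, bar_b_mid and the x axis of cradle, either way round below 0.2 rad and x of bar_b_mid in the frame of cradle between -0.016 and 0.016 m and y of bar_b_mid in the frame of cradle between -0.02 and 0.02 m and z of bar_b_mid in the frame of cradle between 0.024 and 0.033 m and distance between bar_a_mid and bar_b_mid below 0.03 m and distance of bottle_mid from where it was at the start of the episode below 0.03 m and angle between bottle_mid's own z axis and vertical below 0.15 rad and linear speed of each of ring_wide, ring_narrow, barrel, bar_a, bar_b below 0.03 m/s); the robot touches nothing.
It fails at once if the bottle is pushed more than 30 mm or tipped (distance of bottle_mid from where it was at the start of the episode above 0.03 m or angle between bottle_mid's own z axis and vertical above 0.3 rad).
It also fails if it takes over 106 s, if anything falls off the work surface, if the arm or the gripper's body presses on something with over 40 N, if the wrist force passes 120 N, or if a joint passes its speed limit or range.

## Working session

There is one attempt and no reset: what is moved stays moved. The work goes in short steps, Python scripts to look and compute and a tool call to move; the robot and the scene stay as the last step left them, time stands still between calls to the robot, and variables do not carry over. Pictures are saved under pics/ and viewed, about 12 in all and at most 16, crops included, and the job is handed in when it is done.

Besides the shell and the picture viewer there is one more tool, called after "Request:" by a JSON object that holds its "op" and its "data", one argument or row to a line. step_arm: Moves the arm, as the interface text tells. Its arguments: {"type":"object","properties":{"plan":{"type":"array"},"newtons":{"type":"number"}},"required":["plan"]}

```bash
ls; mkdir -p pics; python3 - <<'E'
from workcell import bot
import cv2
print(bot.state())
for n in ("top","side"):
    c=bot.camera(n); cv2.imwrite(f"pics/{n}0.png",c["color"][:,:,::-1])
    print({k:v for k,v in c.items() if k!="color"})
E
```

```text
pics
{'clock': 0.0, 'joint_pos': array([ 1.00958532e+00,  3.13451187e-01,  1.49840090e+00, -3.73825580e-06,
        1.33099853e+00, -2.23388148e-01]), 'dq': array([-0.00171866,  0.00193451,  0.00062843, -0.00031402, -0.00203162,
       -0.00051528]), 'joint_efforts': array([ 6.63908831e-04, -4.02217627e+01, -2.52264690e+01,  6.94719655e-02,
        3.53578397e-02, -9.38994231e-05]), 'position': array([0.17389418, 0.49514107, 0.25717407]), 'orientation': array([-3.14036514e+00, -2.75143128e-04,  2.80377052e+00]), 'ft_force': array([-0.73028007, -0.37729058, -0.5707902 ]), 'ft_torque': array([ 0.06940193, -0.04495528,  0.01958712]), 'opening': 0.08823178325999242}
{'fx': 397.8430355950194, 'fy': 397.8430355950194, 'cx': 281.46803084099525, 'cy': 213.41554932091668, 'distortion': array([0.0266048, 0.       , 0.       , 0.       , 0.       ]), 'rvec': array([ 2.24448802, -1.96143847,  0.19647578]), 'tvec': array([-0.04411058,  0.45917761,  0.97305011])}
{'fx': 465.5044994522256, 'fy': 465.5044994522256, 'cx': 280.61977266121215, 'cy': 204.17594165885575, 'distortion': array([-0.0940879,  0.       ,  0.       ,  0.       ,  0.       ]), 'rvec': array([ 1.97749212, -0.90215702,  0.46364642]), 'tvec': array([-0.32176668,  0.2514204 ,  0.92409122])}
```

View pics/top0.png

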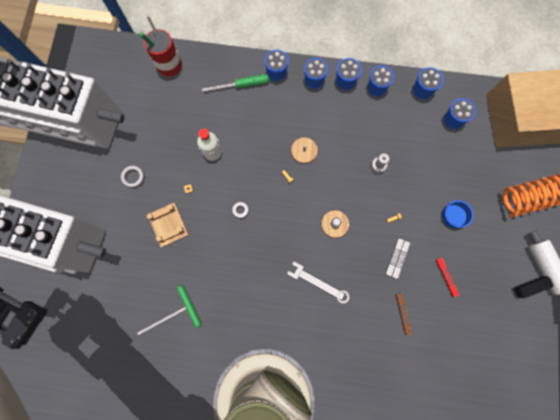

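View pics/side0.png

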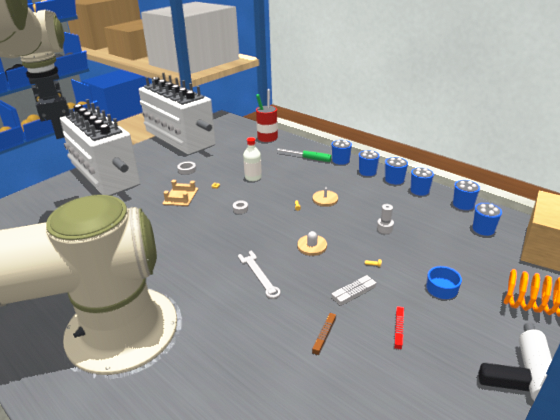

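Top view candidates: wide ring (132,177), narrow ring (240,210), barrel (381,162), steel bar pair (398,258). Look-alikes of the pair are the brown bar (404,313) and the red bar (447,277). Fixtures: thick stand (336,223), thin stand (304,150), tub (458,214), cradle (167,225). The bottle is at (208,146). I choose the grey toothed pair. Next, a close crop.

```bash
cat > h.py <<'E'
import numpy as np, cv2
from scipy.spatial.transform import Rotation as Ro
def w2p(c,P):
    return cv2.projectPoints(np.atleast_2d(np.float64(P)),c["rvec"],c["tvec"],K(c),c["distortion"])[0][:,0]
def K(c): return np.array([[c["fx"],0,c["cx"]],[0,c["fy"],c["cy"]],[0,0,1.]])
def p2w(c,px,z):
    """pixels -> world points on the plane at height z"""
    px=np.float64(px).reshape(-1,1,2)
    n=cv2.undistortPoints(px,K(c),c["distortion"])[:,0]
    R=cv2.Rodrigues(c["rvec"])[0]; o=-R.T@np.ravel(c["tvec"])
    d=np.c_[n,np.ones(len(n))]@R
    return o+d*((z-o[2])/d[:,2])[:,None]
def wrist(bot):
    s=bot.state(); c=bot.camera("wrist")
    T=np.eye(4); T[:3,:3]=Ro.from_euler("xyz",s["orientation"]).as_matrix(); T[:3,3]=s["position"]
    M=np.linalg.inv(T@c["T_tool_cam"]); c["rvec"]=cv2.Rodrigues(M[:3,:3])[0]; c["tvec"]=M[:3,3]
    return c
E
python3 - <<'E'
from workcell import bot
from h import *
c=bot.camera("top")
im=c["color"][:,:,::-1]
cv2.imwrite("pics/crop1.png",cv2.resize(im[120:330,100:495],None,fx=2,fy=2,interpolation=cv2.INTER_CUBIC))
for n,p,z in [("wide",(132,177),.009),("narrow",(240,210),.009),("bars",(398,258),.014),("thick",(336,223),.02),("thin",(304,150),.01),("tub",(458,214),.025),("cradle",(167,225),.02),("bottle",(208,146),.06),("barrel",(381,162),.035)]:
    print(n,p2w(c,p,z).round(3))
w=wrist(bot); cv2.imwrite("pics/w0.png",w["color"][:,:,::-1]); print(w["T_tool_cam"].round(3),w["fx"])
E
```

```text
wide [[0.514 0.433 0.009]]
narrow [[0.463 0.13  0.009]]
bars [[ 0.391 -0.295  0.014]]
thick [[ 0.46  -0.126  0.02 ]]
thin [[ 0.653 -0.019  0.01 ]]
tub [[ 0.525 -0.437  0.025]]
cradle [[0.396 0.311 0.02 ]]
bottle [[0.611 0.232 0.06 ]]
barrel [[ 0.637 -0.225  0.035]]
[[-0.    -0.948 -0.318  0.084]
 [ 1.    -0.    -0.001 -0.   ]
 [ 0.001 -0.318  0.948 -0.128]
 [ 0.     0.     0.     1.   ]] 289.46689770076887
```

View pics/crop1.png

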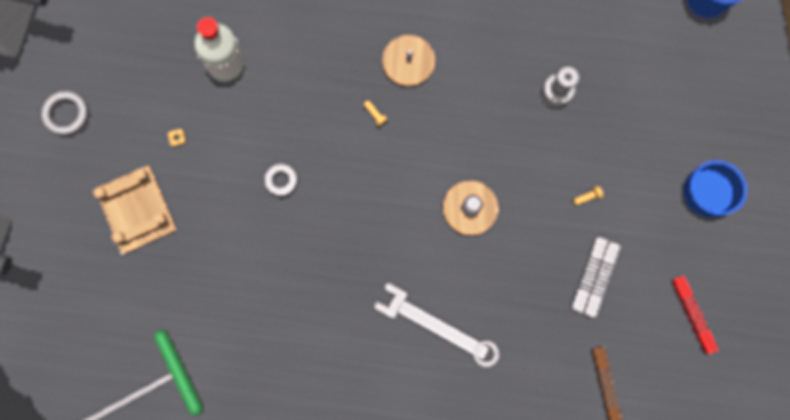

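View pics/w0.png

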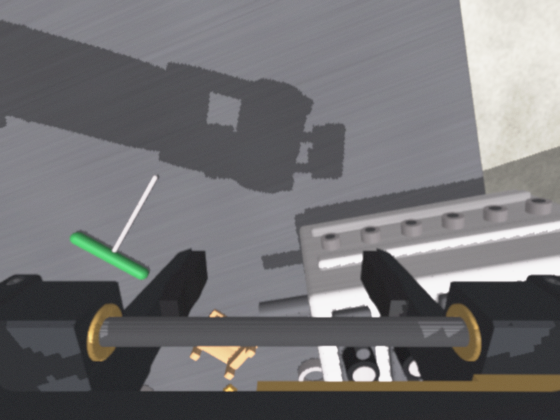

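The close crop confirms the grey pair at crop (597,277), i.e. two steel bars with teeth. The red bar (695,315) and brown bar (605,385) are single decoys. The wide and narrow rings, barrel, stands, tub and cradle are all clear. Now I segment for exact positions.

```bash
python3 - <<'E'
from workcell import bot
from h import *
c=bot.camera("top"); im=c["color"].astype(int); hsv=cv2.cvtColor(c["color"],cv2.COLOR_RGB2HSV)
def blob(mask,p,r=22):
    m=np.zeros_like(mask); x,y=p; m[y-r:y+r,x-r:x+r]=mask[y-r:y+r,x-r:x+r]
    n,l,st,ce=cv2.connectedComponentsWithStats(m.astype(np.uint8),connectivity=8)
    k=1+np.argmax(st[1:,4]); 
    return (l==k).astype(np.uint8)
grey=((hsv[...,1]<50)&(hsv[...,2]>125)).astype(np.uint8)
wood=((hsv[...,0]>8)&(hsv[...,0]<25)&(hsv[...,1]>60)&(hsv[...,2]>110)).astype(np.uint8)
blue=((hsv[...,0]>100)&(hsv[...,0]<125)&(hsv[...,1]>150)&(hsv[...,2]>60)).astype(np.uint8)
for n,m,p,z in [("wide",grey,(132,177),.014),("narrow",grey,(240,210),.014),("bars",grey,(398,258),.012),("thick",wood,(336,223),.008),("thin",wood,(304,150),.008),("tub",blue,(458,214),.028),("cradle",wood,(167,225),.012),("barrel",grey,(381,162),.035)]:
    b=blob(m,p); h=cv2.convexHull(cv2.findContours(b,cv2.RETR_EXTERNAL,cv2.CHAIN_APPROX_NONE)[0][0])
    W=p2w(c,h[:,0],z)[:,:2]
    (cx,cy),(a,d),t=cv2.minAreaRect((W*1000).astype(np.float32))
    (ex,ey),er=cv2.minEnclosingCircle((W*1000).astype(np.float32))
    print(n,b.sum(),"rect",round(cx,1),round(cy,1),round(a,1),round(d,1),round(t,1),"circ",round(ex,1),round(ey,1),round(er*2,1))
# barrel parts: top disc & foot, crop pixels from view
cp=lambda u,v:(100+(u-.5)/2,120+(v-.5)/2)
print("barrel top",p2w(c,cp(568,77),.07).round(4),"foot",p2w(c,cp(560,90),.0225).round(4))
print("post thick",p2w(c,cp(473,205),.04).round(4),"thin",p2w(c,cp(410,56),.04).round(4))
Pb=p2w(c,[cp(582.5,313),cp(610,240.5)],.014); print("bar ends",Pb.round(4), np.degrees(np.arctan2(*(Pb[1]-Pb[0])[[1,0]])))
Pc=p2w(c,[cp(95,192),cp(150,168),cp(175,230),cp(122,254)],.01); print("cradle",Pc.round(4), Pc.mean(0))
for a,b in((0,1),(1,2),(2,3),(3,0)): d=Pc[b]-Pc[a]; print(np.linalg.norm(d).round(4),np.degrees(np.arctan2(d[1],d[0])).round(1))
E
```

```text
wide 262 rect 516.7 434.2 59.9 58.7 11.6 circ 516.6 433.3 61.9
narrow 187 rect 464.1 130.0 42.2 43.4 53.8 circ 464.3 130.2 45.4
bars 540 rect 392.1 -295.0 35.4 104.2 75.8 circ 391.6 -295.8 106.6
thick 546 rect 460.3 -124.4 72.7 72.6 51.7 circ 460.7 -124.4 75.4
thin 550 rect 654.3 -17.8 74.0 72.2 51.1 circ 653.9 -17.4 76.1
tub 661 rect 524.3 -433.0 68.9 78.3 7.6 circ 522.8 -433.2 80.6
cradle 1101 rect 398.2 314.0 98.6 82.0 33.2 circ 398.3 313.8 122.0
barrel 203 rect 637.1 -225.2 41.2 55.4 52.5 circ 639.2 -222.6 55.9
barrel top [[ 0.6347 -0.2239  0.07  ]] foot [[ 0.6334 -0.2251  0.0225]]
post thick [[ 0.4582 -0.1244  0.04  ]] thin [[ 0.6479 -0.0195  0.04  ]]
bar ends [[ 0.3426 -0.2806  0.014 ]
 [ 0.4405 -0.3086  0.014 ]] -15.9661421614648
cradle [[0.4146 0.3704 0.01  ]
 [0.4564 0.3045 0.01  ]
 [0.3786 0.2564 0.01  ]
 [0.3384 0.319  0.01  ]] [0.39701568 0.31257014 0.01      ]
0.078 -57.6
0.0915 -148.2
0.0744 122.8
0.0919 34.0
```

Request:
{"op": "step_arm", "data": {
  "plan": [
    [0.3425,-0.0615,0,1.386,0.088],
    [0.3425,-0.0615,0,1.386,0.088],
    [0.3425,-0.0615,0,1.386,0.088],
    [0.3425,-0.0615,0,1.386,0.088],
    [0.3425,-0.0615,0,1.386,0.088],
    [0.3425,-0.0615,0,1.386,0.088],
    [0.3425,-0.0615,0,1.386,0.088],
    [0.3425,-0.0615,0,1.386,0.088],
    [0.3425,-0.0615,-0.107,1.386,0.088],
    [0.3425,-0.0615,-0.107,1.386,0.088],
    [0.3425,-0.0615,-0.107,1.386,0.088],
    [0.3425,-0.0615,-0.107,1.386,0.088]
  ],
  "newtons": 20
}}

```text
clock: 1.75
position: [0.5173, 0.4343, 0.1531]
orientation: [-3.14, 0.003, -2.093]
ft_force: [0.1, 1.0, 0.9]
opening: 0.0882
```

```bash
cat >> h.py <<'E'
def fit(c,P,z,r,sel=None,out=None):
    """find bright unsaturated blob near world point P, report rect and circle centre at height z (mm)"""
    hsv=cv2.cvtColor(c["color"],cv2.COLOR_RGB2HSV)
    m=(sel(hsv) if sel else (hsv[...,1]<50)&(hsv[...,2]>125)).astype(np.uint8)
    u=w2p(c,[P[0],P[1],z])[0]; k=np.zeros_like(m); cv2.circle(k,tuple(int(x) for x in u),r,1,-1); m&=k
    n,l,st,ce=cv2.connectedComponentsWithStats(m); 
    b=(l==1+np.argmax(st[1:,4])).astype(np.uint8)
    h=cv2.convexHull(cv2.findContours(b,cv2.RETR_EXTERNAL,cv2.CHAIN_APPROX_NONE)[0][0])
    W=(p2w(c,h[:,0],z)[:,:2]*1000).astype(np.float32)
    print("px",u.round(),"area",b.sum(),"rect",np.round(np.r_[cv2.minAreaRect(W)[0],cv2.minAreaRect(W)[1],cv2.minAreaRect(W)[2]],1),"circ",np.round(np.r_[cv2.minEnclosingCircle(W)[0],2*cv2.minEnclosingCircle(W)[1]],1))
    if out: 
        v=c["color"][:,:,::-1].copy(); cv2.polylines(v,[h],True,(0,0,255)); cv2.imwrite(out,v)
E
python3 - <<'E'
from workcell import bot
from h import *
s=bot.state();print(s["clock"],s["position"],s["orientation"])
c=wrist(bot); fit(c,(.5165,.4335),.016,80,out="pics/w1.png")
E
```

```text
1.75 [0.51727943 0.4342963  0.15306928] [-3.13998531e+00  2.78813595e-03 -2.09336788e+00]
px [283. 201.] area 8497 rect [539.7 446.7 117.1 152.3  13.5] circ [523.7 441.4 155.3]
```

View pics/w1.png

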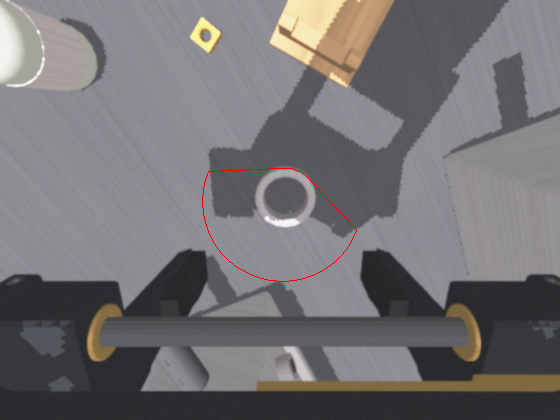

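The red segmentation failed because the bench is bright in the wrist view. By eye the ring is centred at (286,197), about 60 px across, and it is clear of the blocks and the bottle.

```bash
python3 - <<'E'
from workcell import bot
from h import *
c=wrist(bot); print(p2w(c,[(286,197),(256,197),(316,197),(286,167),(286,228)],.012).round(4))
g=cv2.cvtColor(c["color"],cv2.COLOR_RGB2GRAY); print(g[197,245:330:2])
E
```

```text
[[0.5124 0.4327 0.012 ]
 [0.5376 0.4182 0.012 ]
 [0.4873 0.4472 0.012 ]
 [0.4979 0.4073 0.012 ]
 [0.5286 0.4608 0.012 ]]
[ 90  89  87  87  89 149 168 169 173 136  99  88  91  91  90  88  90  90
  89  89  90  92  91  92  91  90  89  90  88  89  96 121 162 167 166 137
  92  91  92  88  91  89  91]
```

Request:
{"op": "step_arm", "data": {
  "plan": [
    [-0.0025,0,-0.05,0,0.088],
    [-0.0025,0,-0.1,0,0.088],
    [-0.0025,0,-0.127,0,0.088],
    [-0.0025,0,-0.127,0,0.088],
    [-0.0025,0,-0.127,0,0.088],
    [-0.0025,0,-0.127,0,0.05],
    [-0.0025,0,-0.127,0,0.05],
    [-0.0025,0,-0.127,0,0.05],
    [-0.0025,0,-0.127,0,0.05],
    [-0.0025,0,-0.127,0,0.05]
  ],
  "newtons": 25
}}

```text
clock: 3.1
position: [0.5143, 0.4339, 0.0241]
orientation: [-3.141, 0.001, -2.093]
ft_force: [-0.1, -1.1, 3.6]
opening: 0.0567
```

Request:
{"op": "step_arm", "data": {
  "plan": [
    [0,0,0.06,0,0.05],
    [0,0,0.12,0,0.05],
    [0,0,0.16,0,0.05],
    [-0.0545,-0.558,0.16,-1.57,0.05],
    [-0.0545,-0.558,0.16,-1.57,0.05],
    [-0.0545,-0.558,0.16,-1.57,0.05],
    [-0.0545,-0.558,0.16,-1.57,0.05],
    [-0.0545,-0.558,0.16,-1.57,0.05],
    [-0.0545,-0.558,0.16,-1.57,0.05],
    [-0.0545,-0.558,0.16,-1.57,0.05],
    [-0.0545,-0.558,0.16,-1.57,0.05],
    [-0.0545,-0.558,0.16,-1.57,0.05],
    [-0.0545,-0.558,0.16,-1.57,0.05],
    [-0.0545,-0.558,0.12,-1.57,0.05],
    [-0.0545,-0.558,0.07,-1.57,0.05],
    [-0.0545,-0.558,0.07,-1.57,0.05]
  ]
}}

```text
clock: 5.1
position: [0.458, -0.1224, 0.0915]
orientation: [3.141, -0.007, 2.621]
ft_force: [0.1, 0.7, -0.4]
opening: 0.0567
```

```bash
python3 - <<'E'
from workcell import bot
from h import *
c=wrist(bot); s=bot.state(); print(s["position"],s["opening"])
v=c["color"][:,:,::-1].copy()
p=s["position"]
for P in [(.4595,-.1245,.04),(.4595,-.1245,.01),p]:
    u=w2p(c,P)[0]; cv2.circle(v,tuple(int(x) for x in u),3,(0,0,255),-1); print(u)
d=bot.camera("side")["color"][170:320,240:440,::-1]
d=cv2.resize(d,(560,420)); cv2.imwrite("pics/w2.png",cv2.resize(np.vstack([v,d]),(400,600)))
E
```

```text
[ 0.45928572 -0.1232514   0.09364575] 0.0574654887266197
[282.84445922 245.58988349]
[282.96693113 228.89631206]
[284.43702002 290.27973887]
```

View pics/w2.png

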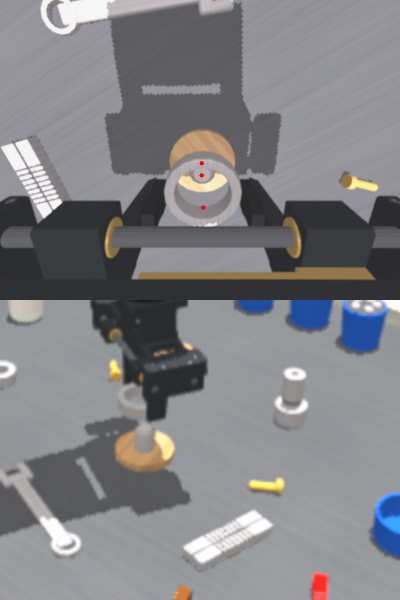

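The wrist view shows the ring held at (202,190) and the post under the predicted dots. The side view agrees. Lowering.

Request:
{"op": "step_arm", "data": {
  "plan": [
    [0,0,-0.03,0,0.05],
    [0,0,-0.05,0,0.05],
    [0,0,-0.059,0,0.05],
    [0,0,-0.059,0,0.05],
    [0,0,-0.059,0,0.05],
    [0,0,-0.059,0,0.08],
    [0,0,-0.059,0,0.08],
    [0,0,-0.059,0,0.08],
    [0,0,0,0,0.08],
    [0,0,0.06,0,0.08]
  ]
}}

```text
clock: 6.45
position: [0.4591, -0.124, 0.155]
orientation: [-3.142, -0.001, 2.62]
ft_force: [0.8, 0.6, 0.2]
opening: 0.0797
```

```bash
python3 - <<'E'
from workcell import bot
print(bot.state()["position"],bot.state()["clock"])
E
```

```text
[ 0.45913603 -0.12402489  0.15504823] 6.45
```

Request:
{"op": "step_arm", "data": {
  "plan": [
    [0.0046,0.2546,-0.003,0,0.08],
    [0.0046,0.2546,-0.003,0,0.08],
    [0.0046,0.2546,-0.003,0,0.08],
    [0.0046,0.2546,-0.003,0,0.08],
    [0.0046,0.2546,-0.003,0,0.08],
    [0.0046,0.2546,-0.003,0,0.08],
    [0.0046,0.2546,-0.003,0,0.08]
  ]
}}

```text
clock: 7.32
position: [0.4643, 0.1291, 0.1507]
orientation: [-3.141, 0.0, 2.618]
ft_force: [-0.3, 0.3, -0.1]
opening: 0.0801
```

```bash
python3 - <<'E'
from workcell import bot
from h import *
c=wrist(bot); s=bot.state(); print(s["position"])
v=c["color"][:,:,::-1].copy()
u=w2p(c,(.464,.130,.012))[0]; print(u); cv2.circle(v,tuple(int(x) for x in u),2,(0,0,255),-1)
x,y=(int(a) for a in u)
W=cv2.resize(v[y-70:y+70,x-70:x+70],(480,480),interpolation=cv2.INTER_CUBIC)
d=cv2.resize(bot.camera("top")["color"][190:260,300:370,::-1],(300,300)); cv2.imwrite("pics/w3.png",np.hstack([W,np.vstack([d,np.zeros((180,300,3),np.uint8)])]))
print(x-70,y-70)
E
```

```text
[0.46431625 0.12911899 0.15072139]
[284.8878338 202.4291281]
214 132
```

View pics/w3.png

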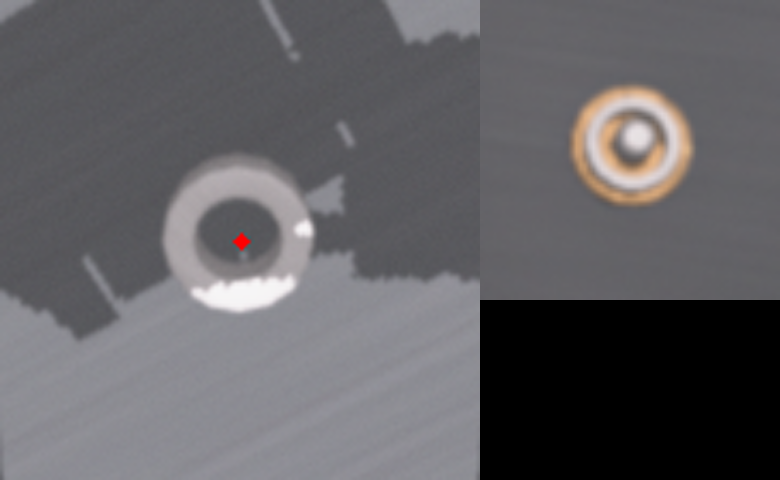

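Wrist crop: the narrow ring is centred 1 px from the predicted dot. Top crop: the wide ring lies concentric on the thick stand.

Request:
{"op": "step_arm", "data": {
  "plan": [
    [0,0,-0.06,0,0.08],
    [0,0,-0.11,0,0.08],
    [0,0,-0.127,0,0.08],
    [0,0,-0.127,0,0.08],
    [0,0,-0.127,0,0.034],
    [0,0,-0.127,0,0.034],
    [0,0,-0.127,0,0.034],
    [0,0,-0.127,0,0.034],
    [0,0,-0.127,0,0.034],
    [0,0,-0.06,0,0.034],
    [0,0,0,0,0.034],
    [0.188,-0.148,0,0,0.034],
    [0.188,-0.148,0,0,0.034],
    [0.188,-0.148,0,0,0.034],
    [0.188,-0.148,0,0,0.034],
    [0.188,-0.148,0,0,0.034],
    [0.188,-0.148,-0.06,0,0.034],
    [0.188,-0.148,-0.06,0,0.034],
    [0.188,-0.148,-0.06,0,0.034],
    [0.188,-0.148,-0.06,0,0.034]
  ]
}}

```text
clock: 9.93
position: [0.6529, -0.0174, 0.0933]
orientation: [3.14, 0.003, 2.62]
ft_force: [0.4, 0.4, -1.3]
opening: 0.0412
```

```bash
python3 - <<'E'
from workcell import bot
from h import *
c=wrist(bot); s=bot.state(); print(s["position"],s["opening"])
v=c["color"][:,:,::-1].copy()
for P in [(.652,-.018,.04),(.652,-.018,.01)]:
    u=w2p(c,P)[0]; print(u); cv2.circle(v,tuple(int(x) for x in u),1,(0,0,255),-1)
cv2.imwrite("pics/w4.png",cv2.resize(v[150:350,180:380],(600,600),interpolation=cv2.INTER_CUBIC))
E
```

```text
[ 0.65278161 -0.01746952  0.09286542] 0.041009576122046365
[282.89763735 239.8491139 ]
[282.97264721 223.54665778]
```

View pics/w4.png

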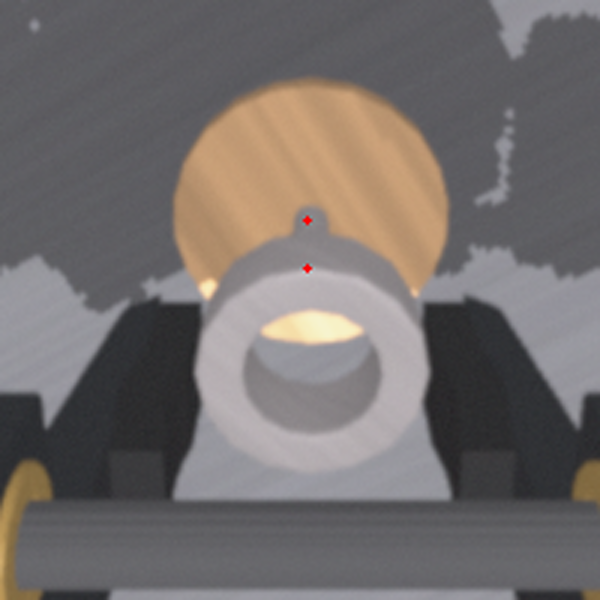

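The foot is centred at crop (311,211), against a prediction of (307,221), so I shift about 2 mm before lowering.

Request:
{"op": "step_arm", "data": {
  "plan": [
    [-0.0015,0.001,-0.01,0,0.034],
    [-0.0015,0.001,-0.03,0,0.034],
    [-0.0015,0.001,-0.05,0,0.034],
    [-0.0015,0.001,-0.056,0,0.034],
    [-0.0015,0.001,-0.056,0,0.034],
    [-0.0015,0.001,-0.056,0,0.034],
    [-0.0015,0.001,-0.056,0,0.07],
    [-0.0015,0.001,-0.056,0,0.07],
    [-0.0015,0.001,-0.056,0,0.07],
    [-0.0015,0.001,0,0,0.07],
    [-0.0015,0.001,0.06,0,0.07],
    [-0.015,-0.206,0.06,0,0.07],
    [-0.015,-0.206,0.06,0,0.07],
    [-0.015,-0.206,0.06,0,0.07],
    [-0.015,-0.206,0.06,0,0.07],
    [-0.015,-0.206,0.06,0,0.07],
    [-0.015,-0.206,0.06,0,0.07],
    [-0.015,-0.206,0.06,0,0.07]
  ]
}}

```text
clock: 12.22
position: [0.6375, -0.2218, 0.1509]
orientation: [3.141, -0.0, 2.622]
ft_force: [0.5, 0.1, 0.3]
opening: 0.0701
```

```bash
python3 - <<'E'
from workcell import bot
from h import *
c=wrist(bot); s=bot.state(); print(s["position"],s["clock"])
v=c["color"][:,:,::-1].copy()
for P in [(.636,-.2245,.07),(.636,-.2245,.025)]:
    u=w2p(c,P)[0]; print(u); cv2.circle(v,tuple(int(x) for x in u),1,(0,0,255),-1)
t=bot.camera("top")
W=cv2.resize(v[100:320,180:380],(436,480),interpolation=cv2.INTER_CUBIC)
d=cv2.resize(t["color"][115:185,270:340,::-1],(340,340)); cv2.imwrite("pics/w5.png",np.hstack([W,np.vstack([d,np.zeros((140,340,3),np.uint8)])]))
E
```

```text
[ 0.63744513 -0.2221139   0.15089187] 12.275
[280.38496651 225.68851612]
[280.93150318 207.37312282]
```

View pics/w5.png

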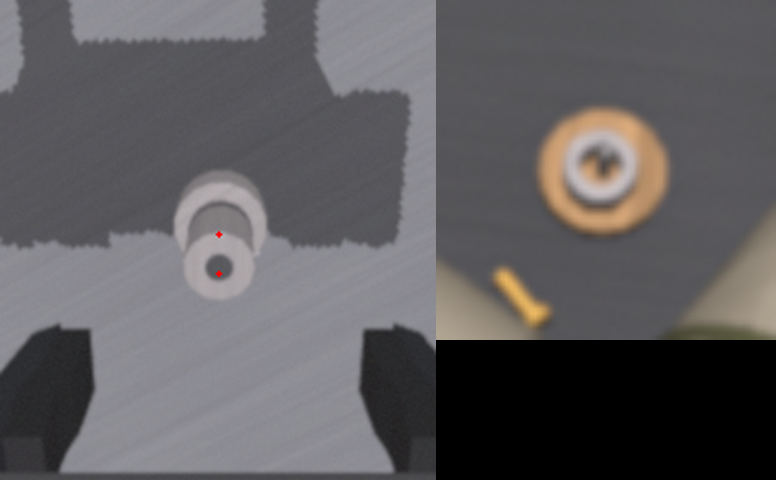

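Barrel top is at crop (219,267), 2 mm from prediction. The narrow ring lies flat and centred on the thin stand. Grasp the neck and carry it to the tub.

Request:
{"op": "step_arm", "data": {
  "plan": [
    [-0.0025,0.0005,-0.05,0,0.07],
    [-0.0025,0.0005,-0.085,0,0.07],
    [-0.0025,0.0005,-0.096,0,0.07],
    [-0.0025,0.0005,-0.096,0,0.07],
    [-0.0025,0.0005,-0.096,0,0.02],
    [-0.0025,0.0005,-0.096,0,0.02],
    [-0.0025,0.0005,-0.096,0,0.02],
    [-0.0025,0.0005,-0.096,0,0.02],
    [-0.0025,0.0005,-0.096,0,0.02],
    [-0.0025,0.0005,-0.05,0,0.02],
    [-0.0025,0.0005,0,0,0.02],
    [-0.06,-0.1,0,0,0.02],
    [-0.1135,-0.209,0,0,0.02],
    [-0.1135,-0.209,0,0,0.02],
    [-0.1135,-0.209,0,0,0.02],
    [-0.1135,-0.209,0,0,0.02],
    [-0.1135,-0.209,-0.03,0,0.02],
    [-0.1135,-0.209,-0.03,0,0.02],
    [-0.1135,-0.209,-0.03,0,0.02]
  ],
  "newtons": 30
}}

```text
clock: 14.7
position: [0.5243, -0.4321, 0.1217]
orientation: [-3.141, 0.001, 2.621]
ft_force: [0.3, -0.1, -1.9]
opening: 0.025
```

```bash
python3 - <<'E'
from workcell import bot
from h import *
c=wrist(bot); s=bot.state(); print(s["position"],s["opening"])
v=c["color"][:,:,::-1].copy()
for P in [(.5235,-.433,.034)]:
    u=w2p(c,P)[0]; print(u); cv2.circle(v,tuple(int(x) for x in u),1,(0,0,255),-1)
cv2.imwrite("pics/w6.png",cv2.resize(v[120:340,170:390],(600,600),interpolation=cv2.INTER_CUBIC))
E
```

```text
[ 0.52431138 -0.43233705  0.12199593] 0.025164087083620588
[282.91153153 222.11455546]
```

View pics/w6.png

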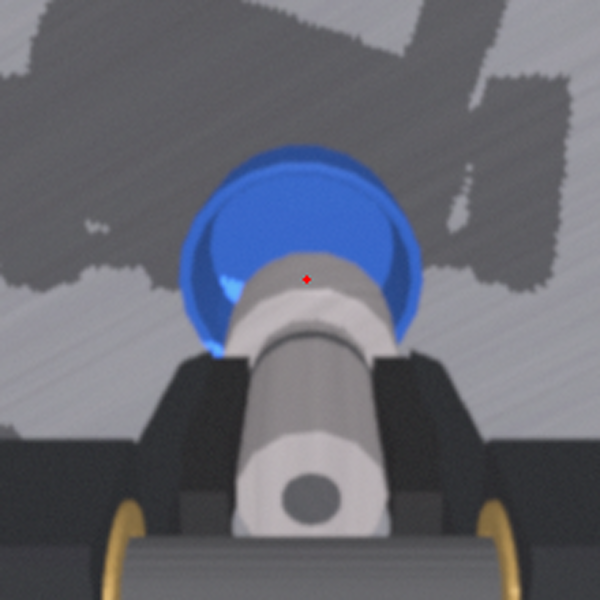

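Barrel held upright. The rim centre is at about (301,277) against a prediction of (307,279), so a correction of about 2 mm.

Request:
{"op": "step_arm", "data": {
  "plan": [
    [-0.001,-0.0015,-0.03,0,0.02],
    [-0.001,-0.0015,-0.05,0,0.02],
    [-0.001,-0.0015,-0.06,0,0.02],
    [-0.001,-0.0015,-0.0615,0,0.02],
    [-0.001,-0.0015,-0.0615,0,0.02],
    [-0.001,-0.0015,-0.0615,0,0.02],
    [-0.001,-0.0015,-0.0615,0,0.06],
    [-0.001,-0.0015,-0.0615,0,0.06],
    [-0.001,-0.0015,-0.0615,0,0.06],
    [-0.001,-0.0015,0,0,0.06],
    [-0.001,-0.0015,0.05,0,0.06]
  ]
}}

```text
clock: 16.12
position: [0.5227, -0.4341, 0.1729]
orientation: [-3.141, 0.001, 2.62]
ft_force: [0.3, -0.9, -0.3]
opening: 0.0601
```

Request:
{"op": "step_arm", "data": {
  "plan": [
    [-0.131,0.139,0,0.253,0.06],
    [-0.131,0.139,0,0.253,0.06],
    [-0.131,0.139,0,0.253,0.06],
    [-0.131,0.139,0,0.253,0.06],
    [-0.131,0.139,-0.02,0.253,0.06],
    [-0.131,0.139,-0.02,0.253,0.06],
    [-0.131,0.139,-0.02,0.253,0.06]
  ]
}}

```text
clock: 17.0
position: [0.3922, -0.2958, 0.1513]
orientation: [-3.141, 0.001, 2.873]
ft_force: [-0.4, -0.3, -0.7]
opening: 0.0602
```

```bash
python3 - <<'E'
from workcell import bot
from h import *
c=wrist(bot); s=bot.state(); print(s["position"],s["orientation"],s["clock"])
v=c["color"][:,:,::-1].copy()
a=np.radians(-15.5); d=np.array([np.cos(a),np.sin(a),0])*.05; m=np.array([.3915,-.2953,.014])
for P in [m,m-d,m+d]:
    u=w2p(c,P)[0]; print(u); cv2.circle(v,tuple(int(x) for x in u),1,(0,0,255),-1)
t=bot.camera("top")
W=cv2.resize(v[110:310,180:380],(480,480),interpolation=cv2.INTER_CUBIC)
d=cv2.resize(t["color"][180:250,420:490,::-1],(300,300)); cv2.imwrite("pics/w7.png",np.hstack([W,np.vstack([d,np.zeros((180,300,3),np.uint8)])]))
E
```

```text
[ 0.39211254 -0.29570704  0.15134823] [-3.14087502e+00  1.01044113e-03  2.87277856e+00] 17.05
[284.22821305 202.77858982]
[284.33829577 150.06538652]
[284.13021856 249.77084928]
```

View pics/w7.png

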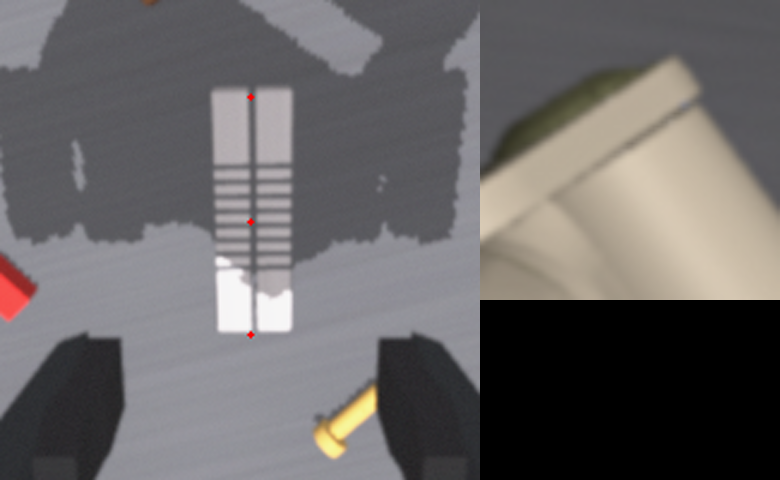

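The pair is centred on the predicted axis, with ends at crop y 88 and 331, so it sits 2 mm along the bar from my estimate. The bolt is clear of the fingers.

Request:
{"op": "step_arm", "data": {
  "plan": [
    [-0.0018,0.0005,-0.06,0,0.06],
    [-0.0018,0.0005,-0.11,0,0.06],
    [-0.0018,0.0005,-0.127,0,0.06],
    [-0.0018,0.0005,-0.127,0,0.06],
    [-0.0018,0.0005,-0.127,0,0.06],
    [-0.0018,0.0005,-0.127,0,0.022],
    [-0.0018,0.0005,-0.127,0,0.022],
    [-0.0018,0.0005,-0.127,0,0.022],
    [-0.0018,0.0005,-0.127,0,0.022],
    [-0.0018,0.0005,-0.127,0,0.022],
    [-0.0018,0.0005,-0.1,0,0.022],
    [-0.0018,0.0005,-0.06,0,0.022],
    [-0.0018,0.0005,-0.02,0,0.022],
    [-0.0018,0.0005,0,0,0.022],
    [-0.0018,0.0005,0,0,0.022],
    [-0.0018,0.0005,0,0,0.022]
  ],
  "newtons": 35
}}

```text
clock: 19.1
position: [0.3894, -0.2941, 0.1495]
orientation: [3.14, -0.002, 2.873]
ft_force: [0.0, 0.0, -2.9]
opening: 0.0273
```

Request:
{"op": "step_arm", "data": {
  "plan": [
    [0.004,0.05,0,0.08,0.022],
    [0.004,0.1,0,0.16,0.022],
    [0.004,0.15,0,0.24,0.022],
    [0.004,0.2,0,0.32,0.022],
    [0.004,0.25,0,0.4,0.022],
    [0.004,0.3,0,0.48,0.022],
    [0.0078,0.35,0,0.56,0.022],
    [0.0078,0.4,0,0.64,0.022],
    [0.0078,0.45,0,0.72,0.022],
    [0.0078,0.5,0,0.8,0.022],
    [0.0078,0.55,0,0.841,0.022],
    [0.0078,0.59,0,0.841,0.022],
    [0.0078,0.6073,0,0.841,0.022],
    [0.0078,0.6073,0,0.841,0.022],
    [0.0078,0.6073,-0.05,0.841,0.022],
    [0.0078,0.6073,-0.05,0.841,0.022],
    [0.0078,0.6073,-0.05,0.841,0.022]
  ]
}}

```text
clock: 21.22
position: [0.3983, 0.3122, 0.102]
orientation: [-3.141, 0.001, -2.57]
ft_force: [-0.4, 0.0, -2.0]
opening: 0.0273
```

```bash
python3 - <<'E'
from workcell import bot
from h import *
c=wrist(bot); s=bot.state(); print(s["position"],s["orientation"],s["opening"],s["clock"])
v=c["color"][:,:,::-1].copy()
a=np.radians(32.8); X=np.array([np.cos(a),np.sin(a),0]);Y=np.array([-np.sin(a),np.cos(a),0]); m=np.array([.3975,.3125,0])
for x,y,z in [(i*.048,j*.038,.006) for i in(-1,1) for j in (-1,1)]+[(i*.032,j*.03,.034) for i in(-1,1) for j in (-1,1)]+[(0,0,.006)]:
    u=w2p(c,m+x*X+y*Y+[0,0,z])[0]; print((x,y,z),u.round(1)); cv2.circle(v,tuple(int(q) for q in u),2,(0,0,255) if z<.01 else (255,0,0),-1)
W=cv2.resize(v[60:360,140:420],(700,600)[:2] if 0 else (560,600),interpolation=cv2.INTER_CUBIC)
d=cv2.resize(bot.camera("top")["color"][180:250,420:490,::-1],(230,230)); cv2.imwrite("pics/w8.png",np.hstack([W,np.vstack([d,np.zeros((370,230,3),np.uint8)])]))
E
```

```text
[0.39850674 0.31252008 0.10235011] [-3.14118969e+00  2.28814955e-03 -2.57015708e+00] 0.027714411075034223 21.275
(-0.048, -0.038, 0.006) [233.9 159.4]
(-0.048, 0.038, 0.006) [332.4 159.2]
(0.048, -0.038, 0.006) [240. 269.]
(0.048, 0.038, 0.006) [326.7 268.9]
(-0.032, -0.03, 0.034) [240.1 188.7]
(-0.032, 0.03, 0.034) [326.1 188.6]
(0.032, -0.03, 0.034) [244.2 269.5]
(0.032, 0.03, 0.034) [322.4 269.5]
(0, 0, 0.006) [283.3 217.6]
```

View pics/w8.png

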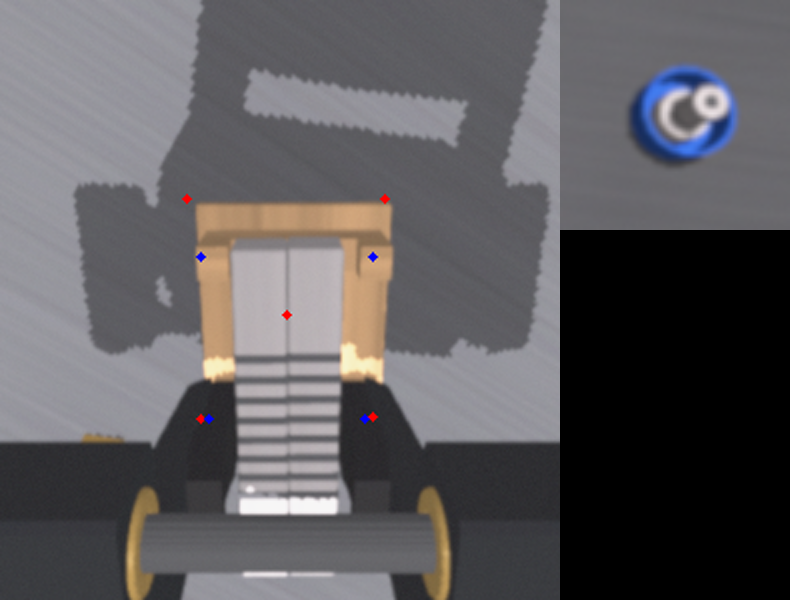

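The barrel stands in the tub (top crop). The cradle edge corners are at (196,204) and (392,204), so it sits 3 mm to the right and 2 mm down from prediction. Correct and lower.

Request:
{"op": "step_arm", "data": {
  "plan": [
    [0,0.003,-0.01,0,0.022],
    [0,0.003,-0.03,0,0.022],
    [0,0.003,-0.045,0,0.022],
    [0,0.003,-0.051,0,0.022],
    [0,0.003,-0.054,0,0.022],
    [0,0.003,-0.054,0,0.022],
    [0,0.003,-0.054,0,0.022],
    [0,0.003,-0.054,0,0.05],
    [0,0.003,-0.054,0,0.05],
    [0,0.003,-0.054,0,0.05],
    [0,0.003,-0.03,0,0.05],
    [0,0.003,0.02,0,0.05],
    [0,0.003,0.08,0,0.05],
    [-0.03,-0.1,0.15,0,0.05],
    [-0.05,-0.18,0.15,0,0.05],
    [-0.05,-0.25,0.15,0,0.05],
    [-0.05,-0.3,0.15,0,0.05],
    [-0.05,-0.3,0.15,0,0.05],
    [-0.05,-0.3,0.15,0,0.05]
  ]
}}

```text
clock: 23.7
position: [0.3474, 0.0099, 0.2512]
orientation: [-3.14, 0.001, -2.575]
ft_force: [-0.7, 0.6, 0.7]
opening: 0.0501
```

```bash
python3 - <<'E'
from workcell import bot
from h import *
t=bot.camera("top"); print(bot.state()["clock"],bot.state()["position"])
im=t["color"][:,:,::-1]
A=cv2.resize(im[185:265,127:207],(400,400),interpolation=cv2.INTER_CUBIC)
B=cv2.resize(im[100:260,290:490],(400,320),interpolation=cv2.INTER_CUBIC)
S=cv2.resize(bot.camera("side")["color"][130:230,140:280,::-1],(400,286),interpolation=cv2.INTER_CUBIC)
L=np.vstack([A,np.zeros((200,400,3),np.uint8)]); R=np.vstack([B[:314],S])
cv2.imwrite("pics/f.png",np.hstack([L,R]))
E
```

```text
23.75 [0.34756308 0.01079282 0.25104694]
```

View pics/f.png

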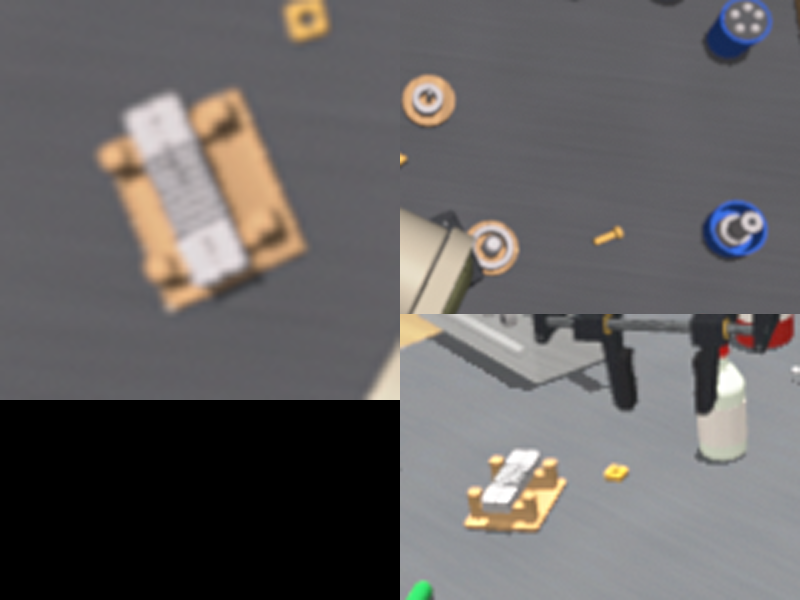

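The final views show both bars side by side on both rests between the lugs. Pair centre is at (185,189) against a lug centre of (190,190), about 2–3 mm off. Both rings lie concentric on their feet, the barrel is upright in the tub and the bottle is standing. The gripper is clear.

```bash
python3 -c "
from workcell import bot
print(bot.close_job())"
```

```text
the job is handed in; nothing more can be done
None
```

I set out all the pump's parts and handed the job in at about 24 s of the 106 s; no verdict came back.

- **Rings:** the wide ring is over the thick post and the narrow ring over the thin post. Both looked flat and centred on their feet in the last pictures.
- **Barrel:** it is standing upright in the tub.
- **Rack bars:** I lifted both together in one grasp, with the jaws at 27–28 mm, to about 0.13 m. They now lie side by side across both rests, between the lugs, about 2–3 mm off centre.
- **Bottle and gripper:** the bottle was not touched and is still standing. The gripper was clear of everything when I handed in.

**Checks that failed or disagreed:**
- The colour segmentation failed on the wrist picture of the wide ring, so I located it by eye. That position was about 4 mm from the top camera's, and I used a point between the two.
- The wrist and top cameras differed by 1–3 mm on the other parts I checked, and I corrected for this before placing.
- The final state was judged by eye from the pictures, so tilt and seating height were not measured.

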